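# Set a chromatography column up for flushing to waste

## Robot

A 7-joint arm with a two-finger parallel gripper is mounted at the origin on a cart in front of the work surface, level with it; the furniture and walls round the work are solid. World frame = base frame: x ahead of the robot, y to its left, z up, the work surface at z = 0. Lengths are in m, angles in rad, forces in N, time in s.
With the tool pointing down it reaches from about 0.4 to 0.875 m from the base axis. Payload 19.3 kg.
Tool frame: the origin (TCP) lies midway between the tips of the shut fingers; the grasp point (between the pads) lies behind it (tcp_to_grasp is the z of the grasp point in the tool frame, in m); z points along the fingers, y is the line along which they close (so a half turn about z gives the same grasp; the last joint's range is limited). The gripper opens to 85 mm and grips with 20 to 120 N. Pads are 22 mm wide; open, the fingers measure 114 mm over their backs; the gripper's body (76 mm by 85 mm) begins 54 mm behind the grasp point. The pads swing forward as they close: fully open they stand 13 mm farther back than shut.
Start: joints at [1.144, 0.521, -0.036, 1.599, 0.021, 1.021, -0.113], TCP at [0.218, -0.586, 0.231] pointing down, gripper open.
Joint ranges: [-2.91, 2.91], [-0.3, 2.13], [-1.5, 1.42], [0.17, 2.43], [-1.26, 4.41], [0.16, 1.93], [-2.52, 2.52]. Speed limits (rad/s): [1.89, 1.89, 2.39, 2.39, 3.01, 3.01, 3.01].

## Interface

Orientations are given as a unit quaternion [w, x, y, z].
In Python, from plant import * gives the robot as it stands.
- The arm moves only by the tool servo_tool, never from a script. Its argument "steps" is a list of rows, each a list of 3 entries, a list of its own where there are three numbers: the shift along the tool's x, y, z in cm, then the turn, a rotation vector about the tool's x, y, z in rad, then the opening, from 0 (shut) to 1 (fully open). A call has 1 to 8 rows; each row shifts and turns the commanded pose from where the row before left it, along the tool's axes as they then stand; what a row does not reach is not made up. A row lasts 1/10 s, in which the tool goes at most 50 mm and 8.59 degrees, less where a joint would pass 70% of its speed; a pose out of reach is approached as far as the arm can. A call is refused whole if a number of a shift passes 5 or a number of a turn 0.15, either way. A call with a gripper value outside its range is refused whole. The fingers move at their own pace and stop on an object; "grip_force" is the grip in N (left out, the last holds). Time passes only in rows, so rows that do not move let the fingers close. It gives the time, the measured TCP pose, the force, the opening and the grip force at its end, in the units of the state.
- read_state(): the state, without advancing time (a new reading comes with each control period).
- grab_frame(name): name is "scene" or "top" or "wrist"; returns a dict with "color" (480x640x3 uint8, red, green, blue), "z_map" (480x640 float32, m along the optical axis (not along the pixel's ray), 0 where there is no reading), "fx", "fy", "cx", "cy" (pixels), "R" (3x3) and "t" (3): a world point X has camera coordinates R X + t. Camera axes: x right, y down, z forward; pixel columns grow to the right and rows downward; lengths in m; the calibration is good to about 2 mm. The wrist camera is an equidistant fisheye: a pixel r from the principal point sees the ray r / f radians off the axis. A picture is of the moment at which its call begins.
- job_done(): hands the job in; it is judged then, once.
The state is a dict: "time_s": time; "joint_positions": joint angles; "qvel": joint speeds; "joint_efforts": joint torques, N m; "position": TCP position; "tcp_rot": TCP orientation; "contact_force": force on the tool from outside, world axes, zero at the start; "wrist_torque": the same for the moment, N m; "finger_gap": finger opening in m; "grasp_force": force on a finger pad.
Only numpy, scipy, OpenCV 4.12 (cv2) and the standard library are available. Lean on these libraries where they do the work, as an engineer would, in place of code of your own. Each camera call takes 0.05 s, during which the arm holds its last target. There are 200 camera calls.

## Task

Slide the drip tray, with the beaker standing in it, along the bench until its end butts squarely against the foot of the column stand, then pull the yellow-sleeved column up out of its two spring clips. Hold it over the beaker for flushing: slanting at about 45 degrees with its outlet end down and the outlet tip 1 to 3 cm above the middle of the beaker's mouth, and finish while holding it there, steady and touching neither beaker, tray nor stand. Never lift the tray, keep the beaker upright in it, and leave the bottles, the spanner and the spare column where they are.

Things in the scene. Friction and masses are not known exactly. Their poses are not given: they have to be found in the camera images.
- stand: column stand, fixed. Origin on the bench under the middle of the clipped column; y runs along the column to its outlet end. Grey foot 75 mm wide in x, 16 mm high, y = -75 to +15 mm. Post 18 mm thick at y = -30 mm carries a rail (14 mm wide, z = 94 to 104 mm, y = -83 to +83 mm) that overhangs the foot; a black rail clamp with thumb screw at the post reaches x = +30 mm
- foot_end (a point): middle of the foot's end face that the tray butts against, at y = +15 mm of the stand, 8 mm above the bench; the face is 75 mm wide and looks along the stand's +y. Axes as the stand's
- clips (a point): point midway between the two black spring clips, on the axis of the clipped column, 135 mm above the bench; axes as the stand's. The clips stand on the rail at y = -71 and +71 mm, 13 mm long, 24 mm wide, tips 12 mm above the axis, and hold the end nuts; the column snaps out when pulled straight up with 7 to 14 N in all. Between them it is free over 125 mm, with the rail 31 mm below its axis
- column_mid (a point): middle of the column: steel, yellow sleeve, a hexagonal nut at each end, 178 mm long, 0.15 kg. To the fingers its middle 100 mm is a bar 13 mm wide (in x) and 14 mm high as it lies in the clips. Site axes: y along the column to the outlet, z up while in the clips
- column_outlet (a point): outlet tip of the column, on its axis 89 mm from the middle, axes as column_mid. The outlet is the end over the overhanging part of the rail, farther from the post, on the tray's side
- tray: loose blue plastic drip tray, 0.2 to 0.45 kg, 160 mm in x, 220 mm in y, walls 25 mm high, 3 mm thick, floor 3 mm. Origin: middle of its underside. It starts 8 to 15 cm short of the stand, its -y end towards the foot. Pushed home, its y axis is along the stand's and its origin is at y = +125 mm, x near 0 in the stand's frame. It slides with a few N
- beaker: clear glass beaker, 54 mm in diameter, 69 mm high, 3 mm wall, 0.05 kg, standing loose in the tray. Origin in the middle of its underside
- beaker_mouth (a point): centre of the beaker's open mouth at the level of its rim, 69 mm above its underside; the opening is 46 mm wide
- wash_bottle: white squeeze wash bottle with blue cap, 63 x 93 x 194 mm, bystander. Origin in the middle of its underside
- solvent_bottle: amber bottle with orange cap, 87 mm in diameter, 136 mm high, bystander. Origin in the middle of its underside
- spanner: flat double open-ended spanner, 124 mm long, 4 mm thick, lying on the bench, bystander. Origin in its middle
- spare_column: spare column with a green sleeve, 128 mm long, 12 mm thick, lying on the bench, bystander. Origin in its middle
Things that resemble listed ones, but are neither listed nor needed, are in the scene too. What is shaped like the beaker but green is not meant.

How it is judged:
On the way, in this order (a step that is already met when the one before it is completed fails the run):
1. the tray butts squarely against the foot of the stand while the column is still in its clips (y of tray in the frame of stand below 0.133 m and x of tray in the frame of stand between -0.05 and 0.05 m and angle between the y axis of tray and the y axis of stand, either way round below 0.12 rad and z of column_mid in the frame of stand below 0.14 m), for 0.2 s.
2. the column is out of both clips, clear above the stand (height (world z) of column_mid above 0.15 m and contact force between column and stand below 0.02 N and contact force between column and the fingers above 1 N), for 0.1 s.
At the end, for the whole second after the job is handed in: Column held clear of beaker, tray and stand, at rest, outlet down 25 to 65 degrees below level, outlet tip within 20 mm (horizontally) of the middle of the beaker mouth, 3 to 45 mm above the rim; tray against the foot (gap under 10 mm, 7 degrees, 50 mm sideways), beaker upright in it (horizontal distance between column_outlet and beaker_mouth below 0.02 m and z of column_outlet in the frame of beaker_mouth between 0.003 and 0.045 m and angle between column_mid's own y axis and vertical between 2.007 and 2.705 rad and contact force between column and the fingers above 1 N and contact force between each of column, the arm and beaker below 0.02 N and contact force between each of column, the arm and tray below 0.02 N and contact force between each of column, the arm and stand below 0.02 N and linear speed of column below 0.02 m/s and y of tray in the frame of stand below 0.135 m and x of tray in the frame of stand between -0.05 and 0.05 m and angle between the y axis of tray and the y axis of stand, either way round below 0.13 rad and angle between beaker's own z axis and vertical below 0.1 rad and z of beaker in the frame of tray below 0.008 m); the arm keeps its last pose, push and grip.
It fails at once if the beaker is tipped (angle between beaker's own z axis and vertical above 0.4 rad).
It fails at once if the tray is lifted off the bench (height (world z) of tray above 0.02 m).
It fails at once if a bystander is disturbed (distance of any of wash_bottle, solvent_bottle, spanner, spare_column from where it was at the start of the episode above 0.03 m).
It also fails if it takes over 58 s, if anything falls off the work surface, if the arm or the gripper's body presses on something with over 40 N, if the wrist force passes 120 N, or if a joint passes its speed limit or range.

## Working session

There is one attempt and no reset: what is moved stays moved. The work goes in short steps, Python scripts to look and compute and a tool call to move; the robot and the scene stay as the last step left them, time stands still between calls to the robot, and variables do not carry over. Pictures are saved under pics/ and viewed, at most 10 in all, crops included, and the job is handed in when it is done.

Besides the shell and the picture viewer there is one more tool, called as name(argument=value, ...), one argument or row to a line, values as JSON. servo_tool: Moves the arm, as the interface text tells. Its arguments: {"type":"object","properties":{"steps":{"type":"array","items":{"type":"array"}},"grip_force":{"type":"number"}},"required":["steps"]}

```bash
mkdir -p pics; ls; python3 - <<'E'
from plant import *
import cv2,numpy as np
s=read_state();print({k:np.round(v,3) for k,v in s.items()})
for n in("scene","top"):
    f=grab_frame(n);cv2.imwrite(f"pics/{n}0.png",f["color"][:,:,::-1]);np.savez(f"pics/{n}0.npz",**f)
    print(n,f["fx"],f["cx"],f["cy"],np.round(f["R"],3).tolist(),np.round(f["t"],3), np.round(-f["R"].T@f["t"],3))
E
```

```text
pics
{'time_s': np.float64(0.0), 'joint_positions': array([ 1.144,  0.522, -0.036,  1.6  ,  0.021,  1.021, -0.113]), 'qvel': array([ 0.001,  0.001, -0.   , -0.   ,  0.002, -0.   ,  0.   ]), 'joint_efforts': array([ 2.0000e-03, -9.2709e+01,  1.9810e+00, -3.6991e+01,  1.8000e-02,
        8.0000e-03, -0.0000e+00]), 'position': array([ 0.218, -0.585,  0.231]), 'tcp_rot': array([-0.001,  0.984,  0.177, -0.   ]), 'contact_force': array([-0.883,  1.282,  0.797]), 'wrist_torque': array([0.034, 0.041, 0.003]), 'grasp_force': np.float64(0.0), 'finger_gap': np.float64(0.085)}
scene 604.3884504986902 318.13394634624103 237.33290074720017 [[-0.68, -0.733, -0.017], [-0.503, 0.483, -0.717], [0.534, -0.479, -0.697]] [0.382 0.37  1.191] [-0.19   0.672  1.101]
top 595.536427293359 319.0562749032618 243.741491316482 [[-0.001, -1.0, -0.005], [-0.997, 0.002, -0.076], [0.076, 0.004, -0.997]] [-0.017  0.552  1.244] [ 0.456 -0.023  1.282]
```

View pics/top0.png

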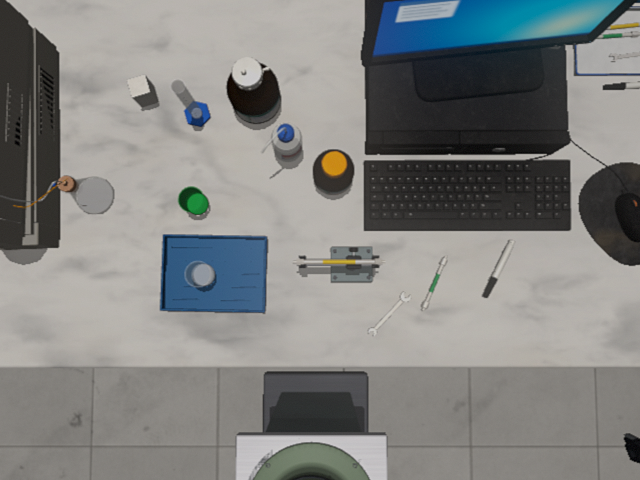

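View pics/scene0.png

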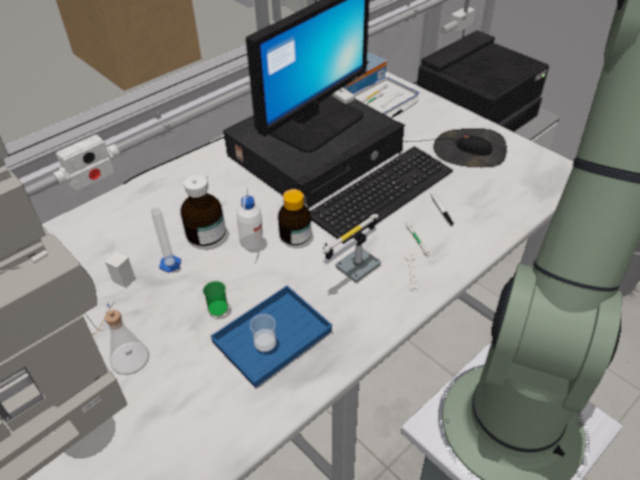

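The top view shows the tray at (162–267, 235–313) with the beaker at (201,274), and the stand and yellow column at (298–380, 262), with the outlet on the left. The scene view confirms the layout. Next I'll measure it.

```bash
cat > h.py <<'E'
from plant import *
import cv2,numpy as np
def cam(f):return -f["R"].T@f["t"]
def ray(f,u,v):
    d=np.array([(u-f["cx"])/f["fx"],(v-f["cy"])/f["fy"],1.]);return f["R"].T@d
def plane(f,u,v,z):
    c=cam(f);d=ray(f,u,v);return c+d*(z-c[2])/d[2]
def tri(f,p,g,q):
    a,b=cam(f),cam(g);d,e=ray(f,*p),ray(g,*q)
    s=np.linalg.lstsq(np.c_[d,-e],b-a,rcond=None)[0];P,Q=a+d*s[0],b+e*s[1];return (P+Q)/2,np.linalg.norm(P-Q)
def cloud(f,m):
    v,u=np.nonzero(m&(f["z_map"]>0));z=f["z_map"][v,u]
    p=np.c_[(u-f["cx"])/f["fx"]*z,(v-f["cy"])/f["fy"]*z,z];return (p-f["t"])@f["R"]
def mask(f,lo,hi,roi=None):
    m=cv2.inRange(cv2.cvtColor(f["color"],cv2.COLOR_RGB2HSV),lo,hi)>0
    if roi:
        k=np.zeros_like(m);k[roi[1]:roi[3],roi[0]:roi[2]]=1;m&=k
    return m
def big(m):
    c=max(cv2.findContours(m.astype(np.uint8),0,2)[0],key=cv2.contourArea);return c
def load(n):return dict(np.load(f"pics/{n}.npz"))
E
python3 - <<'E'
from h import *
T,S=load("top0"),load("scene0")
Y=((18,120,100),(35,255,255));B=((100,100,30),(125,255,255))
mt=mask(T,*Y,roi=(290,240,390,280));ms=mask(S,*Y,roi=(320,200,390,260))
ends=[]
for f,m in((T,mt),(S,ms)):
    r=cv2.minAreaRect(big(m));print("yellow",r);ends.append(r[0])
    p=cloud(f,m);print(len(p),p.mean(0),np.percentile(p[:,2],[10,50,90]))
    print(np.linalg.svd(p-p.mean(0))[2][0])
print("tri",tri(T,ends[0],S,ends[1]))
c=big(mask(T,*B,roi=(150,220,280,325)));r=cv2.minAreaRect(c);bp=cv2.boxPoints(r)
print("tray px",bp)
for z in(0.025,):print(np.round([plane(T,*q,z)for q in bp],4))
c2=big(mask(S,*B,roi=(200,280,340,390)));a=cv2.approxPolyDP(cv2.convexHull(c2),6,True)[:,0];print("scene tray",a)
# point cloud of stand region
w=np.zeros((480,640),bool);w[235:295,285:395]=1
p=cloud(T,w)
for lo,hi in((.010,.022),(.09,.11),(.12,.16)):
    q=p[(p[:,2]>lo)&(p[:,2]<hi)];print(lo,len(q),np.round(cv2.boxPoints(cv2.minAreaRect(q[:,:2].astype(np.float32))),4).tolist(),np.median(q[:,2]))
w[:]=0;w[255:295,180:220]=1;p=cloud(T,w);print("beaker z",np.percentile(p[:,2],[1,10,50,90,99]))
q=p[p[:,2]>.045];print(len(q),q.min(0),q.max(0))
for n,f,R in(("t",T,(150,225,430,325)),("s",S,(190,200,450,390))):
    cv2.imwrite(f"pics/crop_{n}.png",cv2.resize(f["color"][R[1]:R[3],R[0]:R[2],::-1],None,fx=2.8,fy=2.8,interpolation=2))
E
python3 -c "
import cv2,numpy as np
a=cv2.imread('pics/crop_t.png');b=cv2.imread('pics/crop_s.png');print(a.shape,b.shape)"
```

```text
yellow ((338.5, 261.0), (4.0, 31.0), 90.0)
129 [ 0.50875754 -0.05609104  0.13922795] [0.13634373 0.13938749 0.14201346]
[-0.01183119  0.99988559  0.00942543]
yellow ((350.7940368652344, 232.2580108642578), (5.502362251281738, 21.629976272583008), 55.304847717285156)
118 [ 0.53252624 -0.08068435  0.10501427] [0.01251335 0.13592022 0.1403351 ]
[-0.5233528   0.53249108  0.66524815]
tri (array([ 0.5092058 , -0.05568212,  0.13745217]), np.float64(0.001203742931193766))
tray px [[159.87604 309.82715]
 [161.48734 234.09547]
 [266.37604 236.32715]
 [264.76474 312.05884]]
[[0.4127 0.3173 0.025 ]
 [0.5726 0.317  0.025 ]
 [0.5674 0.0942 0.025 ]
 [0.4078 0.0968 0.025 ]]
scene tray [[287 287]
 [330 330]
 [254 385]
 [212 335]]
0.01 1010 [[0.47269999980926514, -0.13030000030994415], [0.5475999712944031, -0.13030000030994415], [0.5476999878883362, -0.03849999979138374], [0.47279998660087585, -0.03849999979138374]] 0.016118423362672597
0.09 268 [[0.4966000020503998, -0.12060000002384186], [0.5386999845504761, -0.12120000272989273], [0.5407000184059143, 0.023499999195337296], [0.4986000061035156, 0.02410000003874302]] 0.10496532990204059
0.12 555 [[0.49790000915527344, 0.03229999914765358], [0.4984999895095825, -0.14480000734329224], [0.5212000012397766, -0.14480000734329224], [0.5206000208854675, 0.03240000084042549]] 0.13895092977243909
beaker z [-0.00215903  0.00069231  0.00599188  0.06103411  0.0737496 ]
220 [0.46232639 0.20199623 0.04505754] [0.51322621 0.25606892 0.07727147]
(280, 784, 3) (532, 728, 3)
```

View pics/crop_t.png

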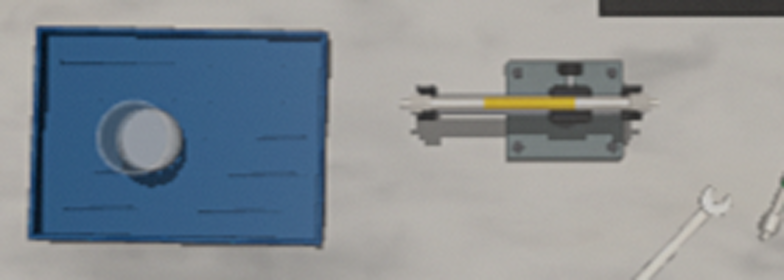

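View pics/crop_s.png

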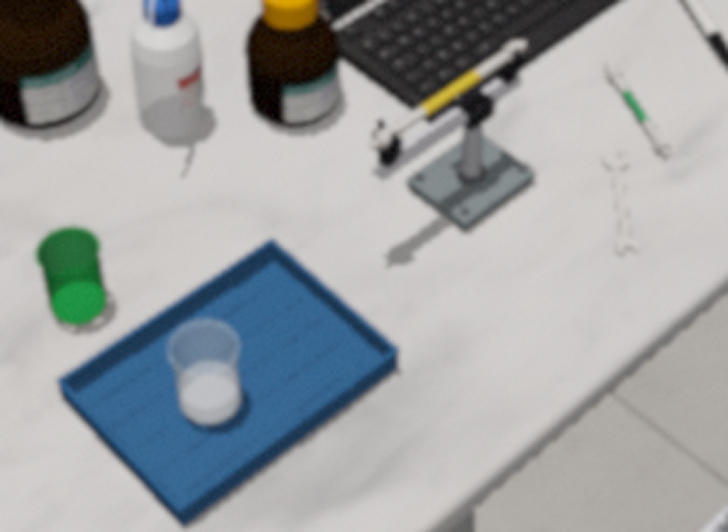

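Measured in the world frame: the stand's yaw is about 0 with its origin at (0.510, −0.055), and the column axis is at z≈0.137. The tray centre is (0.490, 0.206) with yaw −0.02, and the beaker is near (0.488, 0.229). In the crops the wash bottle and green beaker are clear of the push lane. I'll raise the arm and swing it to the tray's far end.

servo_tool(
  steps=[
    [[0,0,-4],[0,0,0],1],
    [[0,0,-4],[0,0,0],1],
    [[4.9,-0.2,0],[0,0,-0.08],1],
    [[4.9,-0.2,0],[0,0,-0.08],1],
    [[4.9,-0.2,0],[0,0,-0.08],1],
    [[4.9,-0.2,0],[0,0,-0.08],1],
    [[4.9,-0.2,0],[0,0,-0.08],1],
    [[4.9,-0.2,0],[0,0,-0.08],1],
  ],
)

```text
time_s: 0.9
position: [0.4606, -0.4202, 0.3109]
tcp_rot: [-0.0, 0.913, 0.408, -0.0]
contact_force: [1.1, 0.1, 0.2]
finger_gap: 0.0855
grasp_force: 0.0
```

servo_tool(
  steps=[
    [[4.9,-0.2,0],[0,0,-0.08],1],
    [[4.9,-0.2,0],[0,0,-0.08],1],
    [[4.9,-0.2,0],[0,0,-0.08],1],
    [[4.9,-0.2,0],[0,0,-0.08],1],
    [[4.9,-0.2,0],[0,0,-0.08],1],
    [[4.9,-0.2,0],[0,0,-0.08],1],
    [[4.9,-0.2,0],[0,0,-0.08],1],
    [[4.9,-0.2,0],[0,0,-0.08],1],
  ],
)

```text
time_s: 1.7
position: [0.6144, -0.0664, 0.3109]
tcp_rot: [-0.0, 0.738, 0.674, -0.0]
contact_force: [1.3, -0.9, 0.7]
finger_gap: 0.0858
grasp_force: 0.0
```

servo_tool(
  steps=[
    [[4.9,-0.2,0],[0,0,-0.08],1],
    [[4.9,-0.2,0],[0,0,-0.08],1],
    [[4.9,-0.2,0],[0,0,-0.08],1],
    [[4.9,-0.2,0],[0,0,-0.08],1],
    [[4.9,-0.2,0],[0,0,-0.08],1],
    [[4.9,-0.2,0],[0,0,-0.08],1],
    [[4.9,-0.2,0],[0,0,-0.08],1],
    [[4.9,-0.2,0],[0,0,-0.08],1],
  ],
)

```text
time_s: 2.5
position: [0.5265, 0.3092, 0.311]
tcp_rot: [-0.0, 0.489, 0.872, -0.0]
contact_force: [0.7, -0.1, -0.5]
finger_gap: 0.0853
grasp_force: 0.0
```

```bash
cat >> h.py <<'E'
from scipy.spatial.transform import Rotation as Ro
def pose():
    s=read_state();q=s["tcp_rot"];return s,np.array(s["position"]),Ro.from_quat([q[1],q[2],q[3],q[0]])
def to(tgt,Rt=None):
    "tool-frame shift (cm) now, and turn (tool rotvec) to reach world pose"
    s,p,R=pose();print("t",s["time_s"],"p",np.round(p,4),"F",np.round(s["contact_force"],1),"gap",s["finger_gap"],"q",np.round(s["joint_positions"],2))
    print("R",np.round(R.as_matrix(),3).tolist())
    print("shift cm",np.round(100*R.inv().apply(np.array(tgt)-p),2))
    if Rt is not None:print("turn",np.round((R.inv()*Rt).as_rotvec(),3))
D=Ro.from_matrix(np.array([[0,1,0],[1,0,0],[0,0,-1]]))  # tool y=+x, x=+y, z down
E
python3 - <<'E'
from h import *
import plant
print([ (k,v) for k,v in vars(plant).items() if not k.startswith('_') and isinstance(v,(int,float,dict,list))], [k for k in vars(plant) if not k.startswith('_')][:40])
to([.49,.355,.30],D)
E
```

```text
[('tcp_to_grasp', -0.0187)] ['grab_frame', 'job_done', 'read_state', 'IKError', 'tcp_to_grasp']
t 2.5 p [0.5265 0.3092 0.311 ] F [ 0.7 -0.1 -0.5] gap 0.08526301714789646 q [-0.19  0.49 -0.66  1.52  0.31  1.24 -0.34]
R [[-0.522, 0.853, -0.0], [0.853, 0.522, -0.0], [0.0, -0.0, -1.0]]
shift cm [ 5.81 -0.72  1.1 ]
turn [-0.    -0.     0.549]
```

servo_tool(
  steps=[
    [[2.9,-0.35,0],[0,0,0],1],
    [[2.9,-0.35,0],[0,0,0],1],
    [[0,0,4],[0,0,0.1375],1],
    [[0,0,5],[0,0,0.1375],1],
    [[0,0,5],[0,0,0.1375],1],
    [[0,0,5],[0,0,0.1365],1],
    [[0,0,5],[0,0,0],1],
    [[0,0,2.5],[0,0,0],1],
  ],
)

```text
time_s: 3.3
position: [0.4896, 0.3522, 0.0421]
tcp_rot: [-0.0, 0.708, 0.706, -0.002]
contact_force: [0.6, 0.0, 0.2]
finger_gap: 0.0852
grasp_force: 0.0
```

```bash
python3 - <<'E'
from h import *
to([.49,.345,.0],D)
f=grab_frame("top");cv2.imwrite("pics/top1.png",f["color"][220:340,110:330,::-1].repeat(3,0).repeat(3,1));np.savez("pics/top1.npz",**f)
E
```

```text
t 3.3 p [0.4896 0.3522 0.0421] F [0.6 0.  0.2] gap 0.08522497974026302 q [-0.44  0.77 -0.42  1.76  0.45  0.71 -1.1 ]
R [[0.003, 1.0, -0.004], [1.0, -0.003, -0.003], [-0.003, -0.004, -1.0]]
shift cm [-0.7   0.06  4.22]
turn [-0.004  0.003 -0.003]
```

View pics/top1.png

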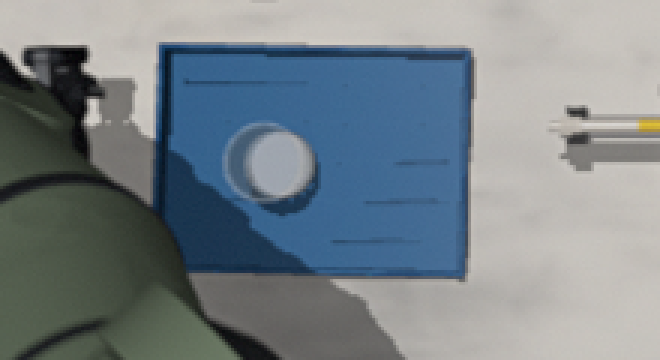

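The fingers stand clear behind the tray's far wall, at (60–100, 50–120) in the crop. Now I'll lower them and push.

servo_tool(
  steps=[
    [[0,0,2],[0,0,0],1],
    [[0,0,2],[0,0,0],1],
    [[-1,0,0],[0,0,0],1],
    [[-0.8,0,0],[0,0,0],1],
    [[-0.6,0,0],[0,0,0],1],
    [[-0.6,0,0],[0,0,0],1],
    [[-0.6,0,0],[0,0,0],1],
    [[-0.6,0,0],[0,0,0],1],
  ],
)

```text
time_s: 4.15
position: [0.4918, 0.3124, 0.0074]
tcp_rot: [-0.0, 0.708, 0.706, 0.002]
contact_force: [-0.0, 6.7, 4.2]
finger_gap: 0.0851
grasp_force: 3.3
```

servo_tool(
  steps=[
    [[-0.8,0,0],[0,0,0],1],
    [[-0.8,0,0],[0,0,0],1],
    [[-0.8,0,0],[0,0,0],1],
    [[-0.8,0,0],[0,0,0],1],
    [[-0.8,0,0],[0,0,0],1],
    [[-0.8,0,0],[0,0,0],1],
    [[-0.8,0,0],[0,0,0],1],
    [[-0.8,0,0],[0,0,0],1],
  ],
)

```text
time_s: 4.95
position: [0.4917, 0.2485, 0.0074]
tcp_rot: [-0.0, 0.708, 0.706, 0.002]
contact_force: [-0.7, 7.5, 5.5]
finger_gap: 0.0854
grasp_force: 3.4
```

```bash
python3 - <<'E'
from h import *
to([.49,.1915,.0],D)
f=grab_frame("top");cv2.imwrite("pics/top2.png",f["color"][200:340,110:400,::-1].repeat(2,0).repeat(2,1));np.savez("pics/top2.npz",**f)
c=big(mask(f,(100,100,30),(125,255,255),roi=(150,220,330,325)))
print(np.round([plane(f,*q,.025) for q in cv2.approxPolyDP(cv2.convexHull(c),5,True)[:,0]],3).tolist())
E
```

```text
t 4.95 p [0.4917 0.2485 0.0074] F [-0.7  7.5  5.5] gap 0.08539891947651136 q [-0.3   0.76 -0.38  1.92  0.51  0.55 -1.03]
R [[0.002, 1.0, 0.002], [1.0, -0.002, 0.003], [0.003, 0.002, -1.0]]
shift cm [-5.7  -0.16  0.72]
turn [ 0.002 -0.003 -0.002]
[[0.414, 0.021, 0.025], [0.412, 0.153, 0.025], [0.501, 0.228, 0.025], [0.571, 0.237, 0.025], [0.57, 0.021, 0.025]]
```

View pics/top2.png

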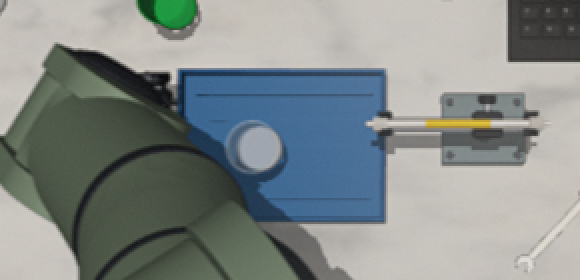

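The tray slides square, its front edge now about 6 cm from the foot. I'll carry on to contact.

servo_tool(
  steps=[
    [[-0.8,0,0],[0,0,0],1],
    [[-0.8,0,0],[0,0,0],1],
    [[-0.8,0,0],[0,0,0],1],
    [[-0.8,0,0],[0,0,0],1],
    [[-0.7,0,0],[0,0,0],1],
    [[-0.6,0,0],[0,0,0],1],
    [[-0.5,0,0],[0,0,0],1],
    [[-0.4,0,0],[0,0,0],1],
  ],
)

```text
time_s: 5.8
position: [0.4915, 0.1944, 0.0071]
tcp_rot: [-0.0, 0.708, 0.706, 0.001]
contact_force: [0.5, 6.7, 5.4]
finger_gap: 0.0852
grasp_force: 3.3
```

servo_tool(
  steps=[
    [[-0.3,0,0],[0,0,0],1],
    [[-0.2,0,0],[0,0,0],1],
    [[-0.2,0,0],[0,0,0],1],
    [[-0.1,0,0],[0,0,0],1],
  ],
)

```text
time_s: 6.2
position: [0.4912, 0.1897, 0.0073]
tcp_rot: [-0.001, 0.707, 0.707, 0.003]
contact_force: [-3.6, 25.8, 1.4]
finger_gap: 0.0856
grasp_force: 12.6
```

servo_tool(
  steps=[
    [[0,0,0],[0,0,0],1],
    [[0,0,0],[0,0,0],1],
    [[1.5,0,0],[0,0,0],1],
    [[2,0,0],[0,0,0],1],
    [[0,0,-5],[0,0,0],1],
    [[0,0,-5],[0,0,0],1],
    [[0,0,-5],[0,0,0],1],
    [[0,0,-5],[0,0,0],1],
  ],
)

```text
time_s: 7.0
position: [0.4904, 0.2203, 0.2086]
tcp_rot: [-0.0, 0.708, 0.706, -0.0]
contact_force: [1.4, -1.2, -0.2]
finger_gap: 0.0856
grasp_force: 0.0
```

servo_tool(
  steps=[
    [[0,0,-5],[0,0,0],1],
    [[0,0,-5],[0,0,0],1],
    [[-4.5,0,0],[0,0,0],1],
    [[-4.5,0,0],[0,0,0],1],
    [[-4.5,0,0],[0,0,0],1],
    [[-4.5,0,0],[0,0,0],1],
    [[-4.5,0,0],[0,0,0],1],
    [[-4.5,0.3,0],[0,0,0],1],
  ],
)

```text
time_s: 7.8
position: [0.4924, -0.0514, 0.3067]
tcp_rot: [0.0, 0.708, 0.706, -0.0]
contact_force: [1.4, -0.3, 0.2]
finger_gap: 0.0854
grasp_force: 0.0
```

```bash
cat > look.py <<'E'
from h import *
import sys
n=sys.argv[1]
T,S,W=grab_frame("top"),grab_frame("scene"),grab_frame("wrist")
for k,f in(("t",T),("s",S),("w",W)):
    cv2.imwrite(f"pics/{k}{n}.png",f["color"][:,:,::-1]);np.savez(f"pics/{k}{n}.npz",**f)
c=big(mask(T,(100,100,30),(125,255,255),roi=(170,220,350,325)))
print("tray",np.round([plane(T,*q,.025) for q in cv2.approxPolyDP(cv2.convexHull(c),5,True)[:,0]],3).tolist())
E
python3 look.py 3; python3 -c "
from h import *
to([.5095,-.056,.25],D)
T,S=load('t3'),load('s3')
A=np.hstack([T['color'][200:340,150:400].repeat(2,0).repeat(2,1)[:280],np.zeros((280,0,3),np.uint8)]);B=S['color'][190:400,200:450]
o=np.zeros((420,800,3),np.uint8);o[:210,:375]=cv2.resize(T['color'][200:340,150:400],(375,210));o[210:,:]=0;o[:336,400:]=cv2.resize(B,(400,336));o[215:415,:266]=cv2.resize(load('w3')['color'],(266,200))
cv2.imwrite('pics/m3.png',o[:,:,::-1])"
```

```text
tray [[0.57, 0.061, 0.025], [0.412, 0.033, 0.025], [0.412, 0.176, 0.025], [0.57, 0.178, 0.025]]
t 7.95 p [ 0.4927 -0.0523  0.3063] F [-0.9  0.8 -0.3] gap 0.08528794042875493 q [ 0.38  0.26 -0.48  1.82  0.14  1.09 -0.16]
R [[0.008, 1.0, -0.001], [1.0, -0.008, -0.001], [-0.001, -0.001, -1.0]]
shift cm [-0.36  1.68  5.63]
turn [-0.001  0.001 -0.008]
```

View pics/m3.png

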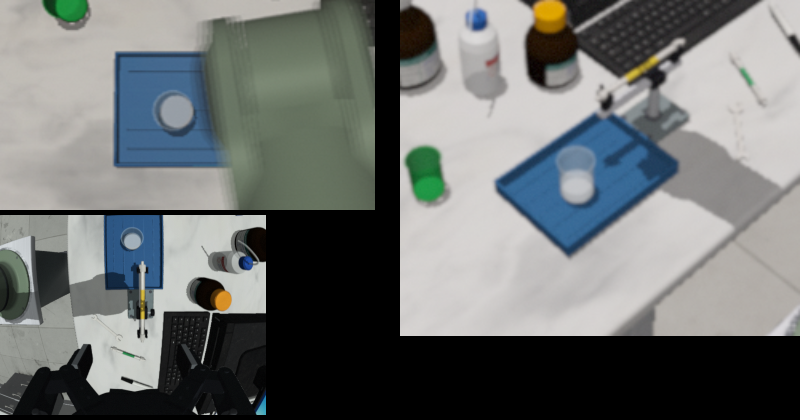

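The tray sits against the foot with the beaker upright at (176,110) in the top part, and the column is still clipped. I'll check the column position with the wrist camera before grasping, triangulating against the fixed cameras.

```bash
cat >> h.py <<'E'
def wray(f,u,v):
    x,y=(u-f["cx"])/f["fx"],(v-f["cy"])/f["fy"];r=np.hypot(x,y)
    return f["R"].T@np.array([np.sin(r)*x/r,np.sin(r)*y/r,np.cos(r)])
def lines(cs,ds):
    A=np.zeros((3,3));b=np.zeros(3)
    for c,d in zip(cs,ds):
        d=d/np.linalg.norm(d);M=np.eye(3)-np.outer(d,d);A+=M;b+=M@c
    X=np.linalg.solve(A,b);return X,[np.linalg.norm(np.cross(X-c,d/np.linalg.norm(d))) for c,d in zip(cs,ds)]
E
python3 - <<'E'
from h import *
W,S,T0=load('w3'),load('s3'),load('top0')
mw=mask(W,(20,120,80),(35,255,255));mw[:,:250]=0;mw[:,450:]=0
cw=cv2.minAreaRect(big(mw));print(cw)
Y=((18,120,100),(35,255,255))
ct=cv2.minAreaRect(big(mask(T0,*Y,roi=(290,240,390,280))))[0]
cs=cv2.minAreaRect(big(mask(S,*Y,roi=(320,200,390,260))))[0]
print(lines([cam(W),cam(T0),cam(S)],[wray(W,*cw[0]),ray(T0,*ct),ray(S,*cs)]))
print(lines([cam(W),cam(T0)],[wray(W,*cw[0]),ray(T0,*ct)]))
E
```

```text
((343.0, 214.0), (68.0, 10.0), 90.0)
(array([ 0.50898881, -0.05511559,  0.13751185]), [np.float64(0.0010100954417253231), np.float64(0.0006718265223928296), np.float64(0.0010064307164620934)])
(array([ 0.50951177, -0.05542509,  0.13230727]), [np.float64(0.000374272393045849), np.float64(0.000374272393045817)])
```

servo_tool(
  steps=[
    [[-0.2,1.65,3],[0,0,-0.008],1],
    [[0,0,4],[0,0,0],1],
    [[0,0,4],[0,0,0],1],
    [[0,0,4],[0,0,0],1],
    [[0,0,2.5],[0,0,0],1],
    [[0,0,1.2],[0,0,0],1],
    [[0,0,0],[0,0,0],1],
  ],
)

```text
time_s: 8.65
position: [0.5091, -0.0507, 0.1185]
tcp_rot: [-0.001, 0.705, 0.709, -0.001]
contact_force: [1.0, 0.1, 0.2]
finger_gap: 0.0853
grasp_force: 0.0
```

```bash
python3 -c "
from h import *
to([.5092,-.054,.1165],D)"
```

```text
t 8.65 p [ 0.5091 -0.0507  0.1185] F [1.  0.1 0.2] gap 0.08533499495266743 q [ 0.29  0.53 -0.41  1.98  0.32  0.7  -0.31]
R [[-0.006, 1.0, -0.002], [1.0, 0.006, 0.0], [0.0, -0.002, -1.0]]
shift cm [-0.33  0.01  0.2 ]
turn [-0.002 -0.     0.006]
```

servo_tool(
  steps=[
    [[-0.3,0,0.1],[0,0,0],1],
    [[0,0,0],[0,0,0],0],
    [[0,0,0],[0,0,0],0],
    [[0,0,0],[0,0,0],0],
    [[0,0,0],[0,0,0],0],
    [[0,0,0],[0,0,0],0],
    [[0,0,0],[0,0,0],0],
    [[0,0,0],[0,0,0],0],
  ],
  grip_force=60,
)

```text
time_s: 9.45
position: [0.5097, -0.0546, 0.1184]
tcp_rot: [0.0, 0.705, 0.709, 0.0]
contact_force: [-1.6, 0.5, 5.5]
finger_gap: 0.0119
grasp_force: 59.1
```

servo_tool(
  steps=[
    [[0,0,-0.5],[0,0,0],0],
    [[0,0,-0.5],[0,0,0],0],
    [[0,0,-0.5],[0,0,0],0],
    [[0,0,-1],[0,0,0],0],
    [[0,0,-1],[0,0,0],0],
    [[0,0,-1.5],[0,0,0],0],
    [[0,0,-2],[0,0,0],0],
    [[0,0,-2],[0,0,0],0],
  ],
)

```text
time_s: 10.25
position: [0.5095, -0.0545, 0.2098]
tcp_rot: [0.0, 0.705, 0.709, 0.0]
contact_force: [-0.2, -0.7, -1.7]
finger_gap: 0.0117
grasp_force: 60.0
```

servo_tool(
  steps=[
    [[0,0,-3],[0,0,0],0],
    [[0,0,-3],[0,0,0],0],
    [[0,0,-3],[0,0,0],0],
    [[0,0,-2],[0,0,0],0],
    [[0,0,0],[0,0,0],0],
    [[0,0,0],[0,0,0],0],
  ],
)

```text
time_s: 10.85
position: [0.5094, -0.0546, 0.3186]
tcp_rot: [0.0, 0.705, 0.709, 0.0]
contact_force: [-0.0, 0.2, -1.5]
finger_gap: 0.0116
grasp_force: 60.0
```

```bash
python3 look.py 4; python3 -c "
from h import *
to([.5092,-.054,.32],D)
T,S,W=load('t4'),load('s4'),load('w4')
o=np.zeros((600,800,3),np.uint8)
o[:300,:400]=cv2.resize(T['color'][235:310,200:300],(400,300),interpolation=2)
o[:300,400:]=cv2.resize(S['color'][270:345,260:360],(400,300),interpolation=2)
o[300:,:400]=cv2.resize(W['color'],(400,300));o[300:,400:]=cv2.resize(S['color'][100:400,200:600],(400,300))
cv2.imwrite('pics/m4.png',o[:,:,::-1])"
```

```text
tray [[0.57, 0.046, 0.025], [0.412, 0.004, 0.025], [0.412, 0.176, 0.025], [0.57, 0.178, 0.025]]
t 11.0 p [ 0.5092 -0.0546  0.3175] F [-0.3 -0.2 -0.9] gap 0.012020070545618171 q [ 0.38  0.28 -0.49  1.76  0.15  1.13 -0.15]
R [[-0.005, 1.0, -0.001], [1.0, 0.005, 0.0], [0.0, -0.001, -1.0]]
shift cm [ 0.06  0.   -0.25]
turn [-0.001 -0.     0.005]
```

View pics/m4.png

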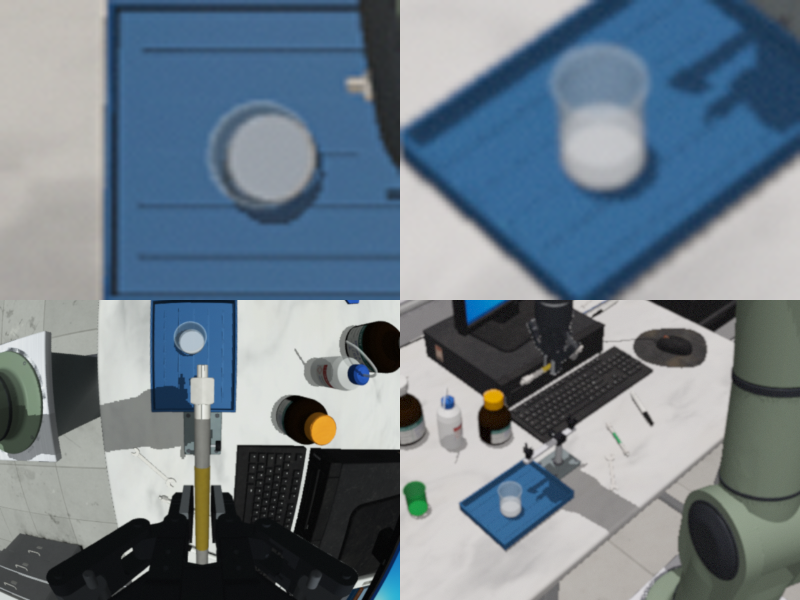

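The top-left panel shows the beaker's rim circle centred about (260,153). In the scene panel the rim ellipse is centred about (599,78). The column is held level, its outlet visible at (203,380) in the wrist panel. I'll triangulate the mouth and plan the slant with the outlet pointing back to the robot, which stays clear of the stand.

```bash
python3 - <<'E'
from h import *
T,S,W=load('t4'),load('s4'),load('w4')
pt=(200+259.5/4-.4,235+152.5/4-.4);ps=(260+199/4-.4,270+78/4-.4)
print("rim",tri(T,pt,S,ps),"top plane",plane(T,*pt,.072),"scene plane",plane(S,*ps,.072),"base",plane(T,200+271.5/4-.4,235+157/4-.4,.006))
# outlet tip: top crop at (347,84) ; wrist at (202,367-300)*1.6
pw=(202*1.6,66*1.6);po=(200+346/4-.4,235+84/4-.4)
print("outlet",lines([cam(W),cam(T)],[wray(W,*pw),ray(T,*po)]))
m=mask(W,(18,100,60),(35,255,255));m[:,:250]=0;m[:,450:]=0
# plan
tip=np.array([.488,.088,.092]);
s,p,R=pose()
for yaw in(60,90):
  Rw=Ro.from_euler('z',yaw,degrees=True)*Ro.from_euler('x',-45,degrees=True)
  Rt=Rw*R
  # col offset in tool: outlet = tcp + R*(o); column axis along tool x, at tool z=-.0187
  for yo in(.0885,):
    print(yaw,"tcp",tip-Rt.apply([yo,0,-.0187]),"quat z",Rt.as_matrix()[:,2])
E
```

```text
rim (array([0.48904255, 0.09318107, 0.0734355 ]), np.float64(4.331761299615955e-06)) top plane [0.48907995 0.09331755 0.072     ] scene plane [0.48999235 0.09237422 0.072     ] base [0.488455   0.09322025 0.006     ]
outlet (array([0.50773256, 0.03154313, 0.36342371]), [np.float64(0.000508621134436411), np.float64(0.0005086211344363918)])
60 tcp [0.55386623 0.05046193 0.14134038] quat z [ 0.61154535 -0.35471544 -0.70724058]
90 tcp [0.56381086 0.08842419 0.14134038] quat z [ 0.70697153 -0.00141991 -0.70724058]
```

```bash
python3 - <<'E'
from h import *
W=load('w4');s,p,R=pose()
print("cam",cam(W),"fx",W["fx"],"axis",W["R"][2])
for v in range(100,410,20):
    u=323;z=W["z_map"][v,u]
    d=wray(W,u,v);X=cam(W)+d*z/(W["R"][2]@d);print(v,np.round(X,4),np.round(R.inv().apply(X-p),4),W["color"][v,u])
# scene yellow line
S=load('s4');m=mask(S,(18,120,90),(35,255,255),roi=(290,120,400,200))
q=cloud(S,m);print(len(q),np.median(q,0))
r=cv2.minAreaRect(big(m));print(r)
E
```

```text
cam [0.50798528 0.02716695 0.45995576] fx 371.64829954431775 axis [ 8.52065897e-04 -3.18206303e-01 -9.48021109e-01]
100 [5.073e-01 5.270e-02 2.000e-04] [ 0.1072 -0.0009  0.3174] [ 56 103 154]
120 [0.5078 0.0274 0.3362] [ 0.0819 -0.001  -0.0187] [197 201 195]
140 [0.5079 0.0209 0.3398] [ 0.0755 -0.0009 -0.0222] [211 212 206]
160 [0.5079 0.0144 0.34  ] [ 0.069  -0.0009 -0.0224] [213 213 208]
180 [0.5079 0.0076 0.3386] [ 0.0622 -0.0009 -0.021 ] [198 203 196]
200 [0.508  0.0007 0.3378] [ 0.0552 -0.0009 -0.0203] [130 131 126]
220 [ 0.508  -0.0062  0.3383] [ 0.0484 -0.0009 -0.0208] [134 135 129]
240 [ 0.5081 -0.0135  0.3376] [ 0.041  -0.0009 -0.0201] [132 134 129]
260 [ 0.5081 -0.0208  0.3383] [ 0.0338 -0.0009 -0.0207] [132 134 128]
280 [ 0.5082 -0.0286  0.3379] [ 0.0259 -0.0009 -0.0204] [136 117  38]
300 [ 0.5082 -0.0367  0.338 ] [ 0.0178 -0.0009 -0.0205] [133 115  39]
320 [ 0.5082 -0.0457  0.3375] [ 0.0089 -0.0009 -0.0199] [133 114  37]
340 [ 0.5083 -0.0547  0.3377] [-0.0002 -0.0009 -0.0202] [133 114  37]
360 [ 0.5084 -0.0653  0.3368] [-0.0108 -0.0009 -0.0192] [135 116  40]
380 [ 0.5084 -0.075   0.3381] [-0.0205 -0.0009 -0.0206] [138 119  40]
400 [ 0.5085 -0.0864  0.3385] [-0.0318 -0.0009 -0.021 ] [140 125  56]
170 [ 0.69543676 -0.05171251  0.13619035]
((296.0, 194.0), (10.0, 12.0), 90.0)
```

The column is level in the grip, with its axis about 15 mm behind the TCP and the tip 88 mm along tool x. I'll shift above the beaker and yaw +90°.

servo_tool(
  steps=[
    [[4.9,1.8,0],[0,0,0],0],
    [[4.9,1.8,0],[0,0,0],0],
    [[4.9,1.8,0],[0,0,0],0],
    [[0,0,0],[0,0,-0.143],0],
    [[0,0,0],[0,0,-0.143],0],
    [[0,0,0],[0,0,-0.143],0],
    [[0,0,0],[0,0,-0.143],0],
    [[0,0,0],[0,0,-0.143],0],
  ],
)

```text
time_s: 11.8
position: [0.5604, 0.0865, 0.3175]
tcp_rot: [-0.001, 0.41, 0.912, -0.0]
contact_force: [-0.0, 0.6, -1.6]
finger_gap: 0.0121
grasp_force: 60.0
```

servo_tool(
  steps=[
    [[0,0,0],[0,0,-0.143],0],
    [[0,0,0],[0,0,-0.143],0],
    [[0,0,0],[0,0,-0.143],0],
    [[0,0,0],[0,0,-0.143],0],
    [[0,0,0],[0,0,-0.143],0],
    [[0,0,0],[0,0,-0.143],0],
    [[0,0,0],[0,0,0],0],
  ],
)

```text
time_s: 12.5
position: [0.5604, 0.0863, 0.3175]
tcp_rot: [-0.001, -0.005, 1.0, 0.0]
contact_force: [-0.1, -0.5, -1.2]
finger_gap: 0.0116
grasp_force: 60.0
```

servo_tool(
  steps=[
    [[0,0,0],[0,-0.131,0],0],
    [[0,0,0],[0,-0.131,0],0],
    [[0,0,0],[0,-0.131,0],0],
    [[0,0,0],[0,-0.131,0],0],
    [[0,0,0],[0,-0.131,0],0],
    [[0,0,0],[0,-0.131,0],0],
    [[0,0,0],[0,0,0],0],
    [[0,0,0],[0,0,0],0],
  ],
)

```text
time_s: 13.3
position: [0.5646, 0.0806, 0.3187]
tcp_rot: [0.334, 0.003, 0.942, -0.009]
contact_force: [-0.6, -0.3, -0.9]
finger_gap: 0.0122
grasp_force: 60.0
```

```bash
cat > fin.py <<'E'
from h import *
Rt=Ro.from_euler('z',90,degrees=True)*Ro.from_euler('x',-45,degrees=True)*D
off=[.088,-.001,-.015];tip=np.array([.489,.093,.094])
s,p,R=pose();print("tip now",np.round(p+R.apply(off),4),"col dir",np.round(R.as_matrix()[:,0],3))
t=tip-Rt.apply(off);print("tcp target",t);to(t,Rt)
print("world delta for tip",np.round(tip-p-R.apply(off),4),"in tool cm",np.round(100*R.inv().apply(tip-p-R.apply(off)),2))
E
python3 fin.py
```

```text
tip now [0.4868 0.0798 0.2749] col dir [-0.777 -0.001 -0.63 ]
tcp target [0.561832  0.094     0.1456188]
t 13.3 p [0.5646 0.0806 0.3187] F [-0.6 -0.3 -0.9] gap 0.012231150240960826 q [ 0.28  0.13 -0.73  2.17  1.03  0.43  0.29]
R [[-0.777, 0.011, 0.63], [-0.001, 1.0, -0.018], [-0.63, -0.015, -0.777]]
shift cm [11.11  1.59 13.24]
turn [-0.018 -0.104  0.002]
world delta for tip [ 0.0022  0.0132 -0.1809] in tool cm [11.22  1.59 14.17]
```

servo_tool(
  steps=[
    [[0.9,0.8,1.2],[0,0,0],0],
    [[1.4,0.4,1.75],[0,0,0],0],
    [[1.4,0.4,1.75],[0,0,0],0],
    [[1.4,0,1.75],[0,0,0],0],
    [[0,0,0],[0,-0.05,0],0],
    [[0,0,0],[0,-0.05,0],0],
    [[0,0,0],[0,0,0],0],
    [[0,0,0],[0,0,0],0],
  ],
)

```text
time_s: 14.1
position: [0.5665, 0.0943, 0.236]
tcp_rot: [0.381, 0.002, 0.925, -0.01]
contact_force: [0.7, 0.2, -1.0]
finger_gap: 0.0119
grasp_force: 60.0
```

```bash
python3 fin.py
```

```text
tip now [0.4935 0.0933 0.1848] col dir [-0.71  -0.003 -0.704]
tcp target [0.561832  0.094     0.1456188]
t 14.1 p [0.5665 0.0943 0.236 ] F [ 0.7  0.2 -1. ] gap 0.011942200163939837 q [ 0.14  0.31 -0.7   2.33  1.89  0.57 -0.62]
R [[-0.71, 0.012, 0.704], [-0.003, 1.0, -0.02], [-0.704, -0.016, -0.71]]
shift cm [6.7  0.12 6.09]
turn [-0.02  -0.005  0.003]
world delta for tip [-0.0045 -0.0003 -0.0908] in tool cm [6.71 0.11 6.13]
```

servo_tool(
  steps=[
    [[1.1,0,1],[0,0,0],0],
    [[1.1,0,1],[0,0,0],0],
    [[1.1,0,1],[0,0,0],0],
    [[1.1,0,1],[0,0,0],0],
    [[0,0,0],[0,0,0],0],
    [[0,0,0],[0,0,0],0],
  ],
)

```text
time_s: 14.7
position: [0.5636, 0.0935, 0.1772]
tcp_rot: [0.381, 0.002, 0.924, -0.01]
contact_force: [-0.3, -0.1, -1.3]
finger_gap: 0.0119
grasp_force: 60.0
```

```bash
python3 fin.py
```

```text
tip now [0.4906 0.0925 0.1258] col dir [-0.709 -0.004 -0.705]
tcp target [0.561832  0.094     0.1456188]
t 14.7 p [0.5636 0.0935 0.1772] F [-0.3 -0.1 -1.3] gap 0.011874697465690191 q [ 0.14  0.48 -0.74  2.38  2.1   0.73 -0.82]
R [[-0.709, 0.011, 0.705], [-0.004, 1.0, -0.02], [-0.705, -0.017, -0.709]]
shift cm [2.35 0.1  2.11]
turn [-0.02  -0.003  0.004]
world delta for tip [-0.0016  0.0005 -0.0318] in tool cm [2.35 0.1  2.14]
```

servo_tool(
  steps=[
    [[0.5,0,0.5],[0,0,0],0],
    [[0.5,0,0.5],[0,0,0],0],
    [[0.5,0,0.4],[0,0,0],0],
    [[0.3,0.05,0.2],[0,0,0],0],
    [[0,0,0],[0,0,0],0],
    [[0,0,0],[0,0,0],0],
  ],
)

```text
time_s: 15.3
position: [0.5616, 0.0941, 0.1528]
tcp_rot: [0.382, 0.002, 0.924, -0.009]
contact_force: [-0.6, 0.1, -1.7]
finger_gap: 0.0119
grasp_force: 60.0
```

```bash
python3 fin.py; python3 look.py 5; python3 -c "
from h import *
T,S,W=load('t5'),load('s5'),load('w5')
o=np.zeros((600,800,3),np.uint8)
o[:300,:400]=cv2.resize(T['color'][235:310,200:300],(400,300),interpolation=2)
o[:300,400:]=cv2.resize(S['color'][240:330,260:380],(400,300),interpolation=2)
o[300:,:400]=cv2.resize(W['color'],(400,300));o[300:,400:]=cv2.resize(S['color'][100:400,200:600],(400,300))
cv2.imwrite('pics/m5.png',o[:,:,::-1])"
```

```text
tip now [0.4887 0.093  0.1013] col dir [-0.709 -0.004 -0.706]
tcp target [0.561832  0.094     0.1456188]
t 15.3 p [0.5616 0.0941 0.1528] F [-0.6  0.1 -1.7] gap 0.011895750015744739 q [ 0.13  0.55 -0.74  2.4   2.16  0.81 -0.88]
R [[-0.709, 0.01, 0.705], [-0.004, 1.0, -0.018], [-0.706, -0.016, -0.708]]
shift cm [0.49 0.   0.52]
turn [-0.018 -0.002  0.004]
world delta for tip [ 0.0003  0.     -0.0073] in tool cm [0.5  0.01 0.54]
tray [[0.57, -0.039, 0.025], [0.412, -0.038, 0.025], [0.412, 0.069, 0.025], [0.57, 0.087, 0.025]]
```

View pics/m5.png

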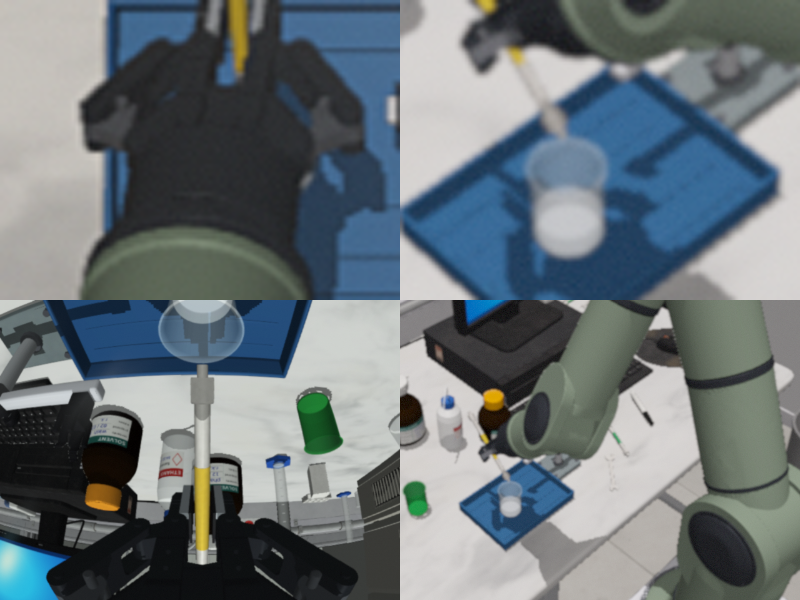

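The tip at (562,133) hovers over the beaker rim ellipse centred at (567,160), and nothing is touching. I'll triangulate the tip and recheck the rim.

```bash
python3 - <<'E'
from h import *
S,W=load('s5'),load('w5')
ps=(260+161*.3-.35,240+135*.3-.35);pw=(202*1.6,66*1.6)
print("tip",lines([cam(W),cam(S)],[wray(W,*pw),ray(S,*ps)]))
rs=(260+167*.3-.35,240+159*.3-.35);print("rim scene",plane(S,*rs,.072))
E
```

```text
tip (array([0.49183817, 0.0934959 , 0.09995896]), [np.float64(0.0010592438860692456), np.float64(0.001059243886069116)])
rim scene [0.49322043 0.08822781 0.072     ]
```

The tip is about 28 mm above the rim and centred within a few mm. I'll lower it 8 mm and let it settle.

servo_tool(
  steps=[
    [[0.3,0,0.3],[0,0,0],0],
    [[0.25,0,0.25],[0,0,0],0],
    [[0,0,0],[0,0,0],0],
    [[0,0,0],[0,0,0],0],
    [[0,0,0],[0,0,0],0],
    [[0,0,0],[0,0,0],0],
  ],
)

```text
time_s: 16.05
position: [0.5617, 0.0939, 0.1452]
tcp_rot: [0.382, 0.002, 0.924, -0.009]
contact_force: [-0.2, -0.1, -1.5]
finger_gap: 0.0115
grasp_force: 60.0
```

```bash
python3 fin.py && python3 -c "
from plant import *
import numpy as np
print(np.abs(read_state()['qvel']).max()); print(job_done())"
```

```text
tip now [0.4888 0.0928 0.0937] col dir [-0.708 -0.004 -0.706]
tcp target [0.561832  0.094     0.1456188]
t 16.05 p [0.5617 0.0939 0.1452] F [-0.2 -0.1 -1.5] gap 0.011513748973453437 q [ 0.13  0.57 -0.75  2.41  2.18  0.83 -0.89]
R [[-0.708, 0.01, 0.706], [-0.004, 1.0, -0.018], [-0.706, -0.016, -0.708]]
shift cm [-0.04  0.01 -0.02]
turn [-0.018 -0.002  0.004]
world delta for tip [0.0002 0.0002 0.0003] in tool cm [-0.03  0.02 -0.  ]
0.00203677067354359
the job is handed in; nothing more can be done
None
```

I handed the job in at 16 s, but no verdict was returned: the tray is butted against the stand's foot with the beaker upright in it, and the column is out of its clips, held steady at about 45° with its outlet tip about 2 cm above the middle of the beaker's mouth.

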